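# Park the spool spindle flat-up and lock it

## Task

The spindle of the green wire-spool stand has been left rolled to some odd angle. Feel for its flats, turn the spindle until one of the two flats faces straight up, then swing the yellow lock lever with the red handle down until it lies fully home on that flat, and let go. Leave the spool, the flask and the bonsai standing where they are.

Things in the scene. Friction and masses are not known exactly. Their poses are not given: they have to be found in the camera images.
- reel_stand: Green stand bolted to the table: base plate 200 x 150 mm, 12 thick; two green bearing plates carry the spindle. Origin on the table under the spindle's axis. Its axes: x along the spindle towards its free end (roughly away from the robot), y level across it, to the side where the lever's red handle comes down, z up. Sites on the stand share these axes and do NOT turn with the spindle.
- spindle_grip (a point): Point on the axis of the lying spindle, 130 mm above the table, the place to grip: middle of its free part (61 mm to the bearing plate, 55 to the end). Black 40 mm bar with two opposite bright flats all along, 24 mm across flats (each 32 wide). Closed on it, a gripper reads 24 mm square on the flats, 40 on the round, between on a flat's edges (24 to 40 over 0 to 53 degrees off square).
- spindle_end (a point): Centre of the spindle's free end face, fixed in the stand. The spindle turns endlessly about this x axis against a steady drag of 0.2 N m, stays as left and cannot shift. Its roll angle is not reported: feel it (a grip of 4 N does not turn it) or see it. At the start both flats are 45 to 90 degrees away from facing up.
- bearing_top (a point): Middle of the top edge of the bearing plate next to the free part, above the spindle axis, 150 mm above the table. Both plates are 18 mm thick and reach from 70 mm (-y) to 25 mm (+y) of the spindle axis; the other stands 60 mm further along -x.
- lever_pivot (a point): Fixed point on the lock lever's hinge axis (along x), between the bearing plates, 146 mm above the table: 100 mm from spindle_grip along -x, 55 mm to the -y side of the spindle axis, 16 mm above it. Axes as the stand's.
- lever_handle (a point): Middle of the top face of the lever's red handle (26 wide, 45 long, 14 mm thick): 117.5 mm out from the hinge axis, 7 mm above the lever's middle plane. Moves with the lever; y outwards along it, z out of its top face. The lever is a yellow bar 20 wide, 8 thick, 140 mm long; closed it lies level across the spindle, underside on the upper flat, handle on the +y side.
- lock_lever (a joint): Lock lever angle, rad: 0 = fully home, level on a flat; grows as the handle rises. Starts raised 0.6 to 1.0, stays where left (drag 0.15 N m, about 2 N at the handle). With no flat up it stops on the round at 0.1 to 0.15. With a flat within about 10 degrees of up, pressing the handle down with 10 to 15 N squares the spindle and brings it home.
- wire_spool: Copper-coloured spool standing on the table, 84 mm in diameter, 58 mm high; origin in the middle of its underside. To be left alone.
- flask: Dark green drinking flask standing on the table, 68 mm in diameter, 200 mm high; origin in the middle of its underside. To be left alone.
- bonsai: Small bonsai tree in a black tray pot (180 by 130 mm), 265 mm high in all, foliage reaching 110 mm from the middle; origin in the middle of its underside. To be left alone.

How it is judged:
At the end, for the whole second after the job is handed in: The lock lever lies fully home (within 0.04 rad, about 2 mm at the spindle), at rest and let go, which is possible only with a flat of the spindle facing up within about 8 degrees; the spool, flask and bonsai stand where they were (within 30 mm) and upright (value of joint lock_lever below 0.04 rad and velocity of joint lock_lever below 0.05 rad/s); the robot touches nothing.
It fails at once if a bystander (spool, flask or bonsai) is pushed more than 30 mm or tipped over (distance of any of wire_spool, flask, bonsai from where it was at the start of the episode above 0.03 m or angle between any of wire_spool, flask, bonsai's own z axis and vertical above 0.5 rad).
It also fails if it takes over 64 s, if anything falls off the work surface, if the arm or the gripper's body presses on something with over 40 N, if the wrist force passes 120 N, or if a joint passes its speed limit or range.

## Robot

A 7-joint arm with a two-finger parallel gripper is mounted at the origin on the work surface. World frame = base frame: x ahead of the robot, y to its left, z up, the work surface at z = 0. Lengths are in m, angles in rad, forces in N, time in s.
With the tool pointing down it reaches from about 0.425 to 0.875 m from the base axis. Payload 8.4 kg.
Tool frame: the origin (TCP) lies on the front face of the gripper's body, between the roots of the fingers; the fingertips stand 70 mm ahead of it and the grasp point (between the pads) lies 51 mm ahead of it (bot.grip_depth is the distance from the TCP to the grasp point, in m); y points along the fingers, x is the direction in which the jaws open and shut, and the axes are right-handed (so a half turn about y gives the same grasp; the last joint's range is limited). The gripper opens to 87 mm and grips with 3 to 60 N. Pads are 19 mm wide; open, the fingers measure 117 mm over their backs; the gripper's body (75 mm by 190 mm) begins 51 mm behind the grasp point.
Start: joints at [-1.442, 0.333, 0.04, 1.465, -0.013, 1.343, -0.059], TCP at [0.147, 0.633, 0.292] pointing down, gripper open.
Joint ranges: [-2.58, 2.58], [-0.38, 2.09], [-1.3, 1.39], [0.25, 2.4], [-1.5, 4.64], [0.08, 2.09], [-2.65, 2.65]. Speed limits (rad/s): [2.22, 2.22, 2.79, 2.79, 3.14, 3.14, 3.14].

## Interface

Orientations are given as a unit quaternion [w, x, y, z].
In Python, from station import bot gives the robot as it stands.
- The arm moves only by the shell command python3 -m inch 'ROWS' [FORCE]. ROWS is JSON, a list of rows, each a list of 7 numbers: the shift along the tool's x, y, z in cm, then the turn, a rotation vector about the tool's x, y, z in degrees, then the finger opening in cm, from 0 to 8.7. A call has 1 to 12 rows; each row shifts and turns the pose as measured when the row begins, along the tool's axes as they then stand; what a row does not reach is not made up. A row lasts 1/12 s, in which the tool goes at most 41.7 mm and 7.16 degrees, less where a joint would pass 70% of its speed; a pose out of reach is approached as far as the arm can. A call is refused whole if a number of a shift passes 4.17 or a number of a turn 7.16, either way. A call with a gripper value outside its range is refused whole. The fingers move at their own pace and stop on an object; FORCE is the grip in N (left out, the last holds). Time passes only in rows, so rows that do not move let the fingers close. It gives the time, the measured TCP pose, the force and the opening at its end, in the units of the state.
- bot.observe(): the state, without advancing time (a new reading comes with each control period).
- bot.snapshot(name): name is "scene" or "top"; returns (picture, depth): 384x512x3 uint8, red, green, blue; 384x512 float32, m along the optical axis (not along the pixel's ray), 0 where there is no reading.
- bot.get_calibration(name): a dict with "mtx" (3x3 intrinsics, pixels), "k1" (the pictures are not rectified: a ray, as slopes to the right and down, at radius r is drawn at 1 + k1 r^2 times it, then the intrinsics apply), "cam_to_world" (4x4, takes a point from camera to world coordinates). Camera axes: x right, y down, z forward; pixel columns grow to the right and rows downward; lengths in m; the calibration is good to about 2 mm. A picture is of the moment at which its call begins. get_calibration takes no time and is no camera call.
- bot.close_job(): hands the job in, once; it reports no verdict.
The state is a dict: "clock": time; "joint_pos": joint angles; "qd": joint speeds; "tau": joint torques, N m; "tcp_pos": TCP position; "eef_rot": TCP orientation; "ft_force": force on the tool from outside, world axes, zero at the start; "ft_torque": the same for the moment, N m; "grip_width": finger opening in m.
Only numpy, scipy, OpenCV 4.12 (cv2) and the standard library are available. Lean on these libraries where they do the work, as an engineer would, in place of code of your own. Each camera call takes 0.05 s, during which the arm holds its last target. There are 200 camera calls.

## Working session

There is one attempt and no reset: what is moved stays moved. The work goes in short steps, Python scripts to look and compute and a shell command to move; the robot and the scene stay as the last step left them, time stands still between calls to the robot, and variables do not carry over. Pictures are saved under pics/ and viewed, about 8 in all and at most 12, crops included, and the job is handed in when it is done.

```bash
ls; mkdir -p pics; cat > h.py <<'E'
import numpy as np,cv2
from station import bot
from scipy.spatial.transform import Rotation as R
def snap(n,f):
    p,d=bot.snapshot(n); cv2.imwrite(f'pics/{f}.png',p[:,:,::-1]); np.savez(f'pics/{f}.npz',p=p,d=d); return p,d
def world(n,d):
    c=bot.get_calibration(n); K=np.array(c['mtx']); T=np.array(c['cam_to_world'])
    h,w=d.shape; u,v=np.meshgrid(np.arange(w),np.arange(h))
    s=cv2.undistortPoints(np.stack([u,v],-1).reshape(-1,1,2).astype(float),K,np.array([c['k1'],0,0,0.])).reshape(h,w,2)
    P=np.dstack([s[...,0]*d,s[...,1]*d,d])
    W=P@T[:3,:3].T+T[:3,3]; W[d==0]=np.nan
    return W
def st():
    o=bot.observe(); Rm=R.from_quat(np.array(o['eef_rot'])[[1,2,3,0]]).as_matrix()
    return o,np.array(o['tcp_pos']),Rm
E
python3 - <<'E'
from h import *
for n in('scene','top'):
    p,d=snap(n,n+'0'); print(n,np.array(bot.get_calibration(n)['cam_to_world']).round(2).tolist(),bot.get_calibration(n)['k1'])
a=[cv2.imread(f'pics/{n}0.png') for n in('scene','top')]
cv2.imwrite('pics/both0.png',cv2.resize(np.vstack(a),None,fx=.78,fy=.78))
o,t,Rm=st(); print(o,Rm.round(3))
E
```

```text
pics
scene [[0.46, 0.48, -0.74, 1.69], [0.89, -0.25, 0.39, -0.57], [0.01, -0.84, -0.54, 0.97], [0.0, 0.0, 0.0, 1.0]] -0.01115537042937247
top [[-0.02, -1.0, 0.06, 0.46], [-1.0, 0.02, -0.01, 0.02], [0.01, -0.06, -1.0, 1.4], [0.0, 0.0, 0.0, 1.0]] -0.16270173808543226
{'clock': 0.1, 'joint_pos': array([-1.44219395,  0.33386299,  0.03991312,  1.4661605 , -0.01340732,
        1.34326451, -0.0584906 ]), 'qd': array([-0.00107595, -0.00065427,  0.00106472, -0.00339705,  0.00196248,
       -0.0013232 ,  0.00202285]), 'tau': array([ 5.01715273e-03, -6.57803607e+01,  1.34058326e+00, -4.04705966e+01,
       -5.95849729e-02,  4.09260008e-02,  4.82646669e-05]), 'tcp_pos': array([0.14676433, 0.63290377, 0.2914449 ]), 'eef_rot': array([-0.55325564,  0.5539393 ,  0.43954797, -0.44029199]), 'ft_force': array([-0.33595573,  0.13597428,  0.02678159]), 'ft_torque': array([ 0.01019685, -0.01225559, -0.05832455]), 'grip_width': 0.08714964817438126} [[ 0.226 -0.    -0.974]
 [ 0.974 -0.001  0.226]
 [-0.001 -1.    -0.   ]]
```

View pics/both0.png

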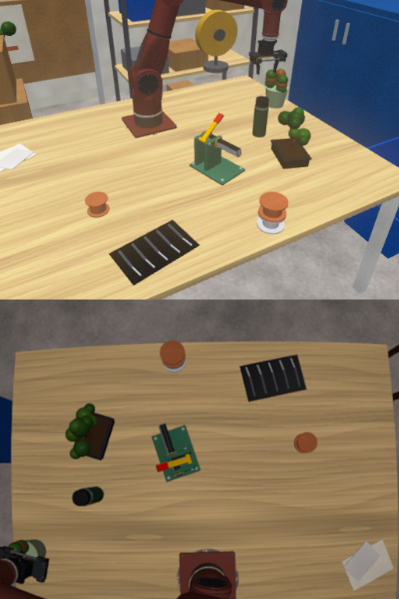

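```bash
python3 - <<'E'
from h import *
for n in('top','scene'):
    z=np.load(f'pics/{n}0.npz');p,d=z['p'],z['d'];W=world(n,d)
    hsv=cv2.cvtColor(p,cv2.COLOR_RGB2HSV);H,S,V=[hsv[...,i].astype(int) for i in range(3)]
    X,Y,Z=W[...,0],W[...,1],W[...,2]
    roi=(X>.3)&(X<.85)&(Y>-.1)&(Y<.35)&(Z>.005)
    base=roi&(Z<.02)&(H>55)&(H<95)&(S>80)
    print(n,'base',base.sum(),cv2.minAreaRect((W[base][:,:2]*1000).astype(np.float32)))
    hi=roi&(Z>.09)&(Z<.17)&(S<80)
    Q=W[hi]; print('spindle',len(Q), 'rect',cv2.minAreaRect((Q[:,:2]*1000).astype(np.float32)),'z',np.nanpercentile(Q[:,2],[5,50,95]).round(4))
    np.save(f'pics/sp_{n}.npy',Q)
    for nm,m in(('red',(H<8)|(H>172)),('yel',(H>20)&(H<35))):
        m=m&roi&(S>150)&(Z>.1); print(nm,m.sum(),np.median(W[m],0).round(4),W[m].min(0).round(3),W[m].max(0).round(3))
    v,u=np.where(roi&(Z>.09)); print(u.min(),u.max(),v.min(),v.max())
    for nm,m in(('flask/bonsai',(X>.1)&(X<.9)&(Y>.2)&(Y<.6)&(Z>.05)),):
        cnt=cv2.findContours(m.astype(np.uint8),0,1)[0]
        for c in cnt:
            if len(c)>15:
                mm=np.zeros(m.shape,np.uint8);cv2.drawContours(mm,[c],-1,1,-1);q=W[(mm>0)&m];print(nm,q.min(0).round(3),q.max(0).round(3))
a=cv2.imread('pics/scene0.png')[120:260,220:380];b=cv2.imread('pics/top0.png')[140:250,170:290]
a=cv2.resize(a,(640,560),interpolation=2);cv2.imwrite('pics/a0.png',a)
E
```

```text
top base 1253 ((527.3416748046875, 117.56524658203125), (192.89288330078125, 142.4203643798828), 17.57595443725586)
spindle 398 rect ((539.7206420898438, 112.55364990234375), (199.93446350097656, 84.59576416015625), 21.749879837036133) z [0.1267 0.1483 0.1529]
red 132 [0.4703 0.1506 0.2238] [0.454 0.13  0.209] [0.487 0.172 0.236]
yel 256 [0.4893 0.0904 0.1703] [0.442 0.051 0.101] [0.525 0.133 0.208]
200 250 158 226
flask/bonsai [0.1   0.398 0.288] [0.183 0.6   0.662]
flask/bonsai [0.331 0.422 0.05 ] [0.398 0.487 0.206]
flask/bonsai [0.506 0.367 0.05 ] [0.716 0.535 0.267]
scene base 668 ((534.43603515625, 118.45586395263672), (186.49215698242188, 146.6802978515625), 15.58999252319336)
spindle 754 rect ((533.8639526367188, 118.38299560546875), (206.63800048828125, 94.79202270507812), 42.29590606689453) z [0.0938 0.1307 0.1523]
red 80 [0.4712 0.1523 0.2223] [0.456 0.134 0.206] [0.489 0.168 0.236]
yel 205 [0.4881 0.0933 0.1684] [0.44  0.052 0.115] [0.532 0.143 0.209]
250 309 145 200
flask/bonsai [0.502 0.362 0.05 ] [0.719 0.534 0.267]
flask/bonsai [0.337 0.42  0.05 ] [0.406 0.485 0.207]
flask/bonsai [0.1   0.351 0.223] [0.198 0.6   0.619]
```

View pics/a0.png

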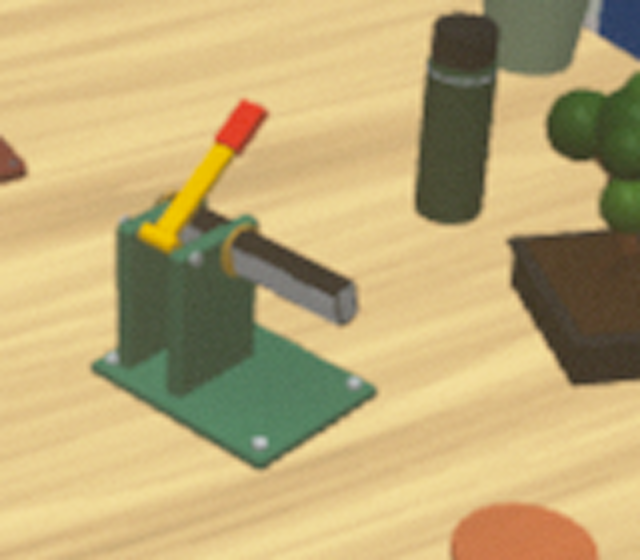

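```bash
python3 - <<'E'
from h import *
yaw=np.deg2rad(17);ex=np.array([np.cos(yaw),np.sin(yaw),0]);ey=np.array([-ex[1],ex[0],0])
for n in('top','scene'):
    z=np.load(f'pics/{n}0.npz');p,d=z['p'],z['d'];W=world(n,d)
    roi=(W[...,0]>.5)&(W[...,0]<.75)&(W[...,1]>.05)&(W[...,1]<.25)&(W[...,2]>.1)&(W[...,2]<.16)
    hsv=cv2.cvtColor(p,cv2.COLOR_RGB2HSV); roi&=(hsv[...,1]<90)
    Q=W[roi];c=p[roi].mean(1); s=Q@ex;y=Q@ey
    print(n,'s range',np.percentile(s,[0,2,98,100]).round(3))
    for a in np.arange(.55,.68,.02):
        k=(s>a)&(s<a+.02)
        if k.sum()>3: print(a.round(2),k.sum(),'y',y[k].min().round(4),np.median(y[k]).round(4),y[k].max().round(4),'z',Q[k,2].min().round(4),Q[k,2].max().round(4))
    k=(s>.575)&(s<.65)
    o=np.argsort(y[k]); 
    for r in np.c_[y[k],Q[k,2],c[k]][o][::6]: print(r.round(4))
E
```

```text
top s range [0.511 0.517 0.645 0.647]
0.55 64 y -0.0448 -0.0323 -0.0172 z 0.1189 0.1546
0.57 59 y -0.044 -0.0313 -0.017 z 0.1186 0.1549
0.59 59 y -0.0435 -0.0313 -0.017 z 0.1206 0.1547
0.61 59 y -0.046 -0.0317 -0.017 z 0.1212 0.1551
0.63 48 y -0.0419 -0.0299 -0.0166 z 0.1185 0.1558
[-4.600e-02  1.393e-01  6.200e+01]
[-0.0428  0.1459 19.    ]
[-0.0419  0.1435 16.    ]
[-0.041   0.1435 17.3333]
[-0.0405  0.1516 19.3333]
[-0.0399  0.1498 26.3333]
[-0.039   0.148  22.3333]
[-0.0384  0.1485 28.    ]
[-0.0376  0.1498 30.6667]
[-3.70000e-02  1.47500e-01  4.06667e+01]
[-0.0364  0.1459 32.    ]
[-0.0356  0.1498 34.    ]
[-3.49000e-02  1.49300e-01  3.56667e+01]
[-3.45000e-02  1.51800e-01  5.33333e+01]
[-3.37000e-02  1.49900e-01  3.43333e+01]
[-0.0329  0.1508 31.3333]
[-0.0323  0.1547 30.6667]
[-0.0313  0.152  26.3333]
[-0.0309  0.1491 27.6667]
[-0.0302  0.1483 26.    ]
[-0.0292  0.1516 21.6667]
[-0.0284  0.1502 20.    ]
[-2.810e-02  1.512e-01  3.300e+01]
[-0.0273  0.1524 22.3333]
[-0.0264  0.1515 24.3333]
[-2.54000e-02  1.50900e-01  2.96667e+01]
[-2.47000e-02  1.48200e-01  3.93333e+01]
[-2.420
[... 1506 characters left out ...]
2  1.206000e-01  1.236667e+02]
[-3.56000e-02  1.49600e-01  6.33333e+01]
[-3.50000e-02  1.50800e-01  6.33333e+01]
[-3.480000e-02  1.179000e-01  1.273333e+02]
[-3.44000e-02  1.54100e-01  6.43333e+01]
[-3.380e-02  1.521e-01  6.400e+01]
[-3.310000e-02  1.180000e-01  1.216667e+02]
[-3.190e-02  1.467e-01  6.600e+01]
[-3.13e-02  1.46e-01  6.30e+01]
[-3.03000e-02  1.52800e-01  6.43333e+01]
[-2.96000e-02  1.53800e-01  6.26667e+01]
[-2.80000e-02  1.52600e-01  6.23333e+01]
[-2.69000e-02  1.48200e-01  6.46667e+01]
[-2.62000e-02  1.49200e-01  6.36667e+01]
[-2.480e-02  1.519e-01  8.300e+01]
[-2.32000e-02  1.50700e-01  8.16667e+01]
[-2.15000e-02  1.47500e-01  6.23333e+01]
[-1.530e-02  1.262e-01  1.380e+02]
```

```bash
cat >> h.py <<'E'
YAW=np.deg2rad(17);EX=np.array([np.cos(YAW),np.sin(YAW),0]);EY=np.array([-EX[1],EX[0],0]);EZ=np.array([0,0,1.])
def goal(s,y,z,tilt,back=0,yaw=YAW):
    """needed tool-frame shift (cm) and rotvec (deg) for grasp point at s,y,z (stand-aligned), tilt deg about EX"""
    o,t,Rm=st(); T=R.from_rotvec(EX*np.deg2rad(tilt)).as_matrix()@np.c_[EY,-EZ,-EX]
    p=s*EX+y*EY+z*EZ-T[:,1]*(bot.grip_depth+back)
    print('pos err cm tool',(Rm.T@(p-t)*100).round(2),'rot deg',np.rad2deg(R.from_matrix(Rm.T@T).as_rotvec()).round(1),'|TCP goal',p.round(3),'now',t.round(3),'F',o['ft_force'].round(1),'T',o['ft_torque'].round(2),'w',round(o['grip_width']*1e3,1),'t',o['clock'],'q',o['joint_pos'].round(2))
E
python3 -m inch '[[0,-4,0,0,0,0,8.7],[0,-4,0,0,0,0,8.7],[0,-4,0,0,0,0,8.7],[0,-2,0,0,0,0,8.7],[0,0,0,0,-6,0,8.7],[0,0,0,0,-6,0,8.7],[0,0,0,0,-6,0,8.7],[0,0,0,0,-6,0,8.7],[0,0,0,0,-6,0,8.7],[0,0,0,0,0,0,8.7]]' 10
python3 -c "
from h import *
goal(.605,-.031,.13,0,.19)"
```

```text
clock: 0.93
tcp_pos: [0.1463, 0.6316, 0.4327]
eef_rot: [0.412, -0.416, -0.569, 0.577]
ft_force: [0.1, 0.7, -0.5]
grip_width: 0.0866
pos err cm tool [-59.78   6.68 -26.71] rot deg [-0.3  1.3 -0.6] |TCP goal [0.588 0.147 0.371] now [0.146 0.632 0.433] F [ 0.1  0.7 -0.5] T [ 0.07 -0.01 -0.04] w 86.6 t 0.9333 q [-1.4   0.31 -0.02  1.21  0.01  1.63  0.47]
```

```bash

python3 -m inch '[[-3.7,0,-1.6,0,0,0,8.7],[-3.7,0,-1.6,0,0,0,8.7],[-3.7,0,-1.6,0,0,0,8.7],[-3.7,0,-1.6,0,0,0,8.7],[-3.7,0,-1.6,0,0,0,8.7],[-3.7,0,-1.6,0,0,0,8.7],[-3.7,0,-1.6,0,0,0,8.7],[-3.7,0,-1.6,0,0,0,8.7],[-3.7,0,-1.6,0,0,0,8.7],[-3.7,0,-1.6,0,0,0,8.7],[-3.7,0,-1.6,0,0,0,8.7],[0,0,0,0,0,0,8.7]]'
python3 -c "
from h import *
goal(.605,-.031,.13,0,.19)"
```

```text
clock: 1.93
tcp_pos: [0.442, 0.2827, 0.429]
eef_rot: [0.424, -0.427, -0.557, 0.572]
ft_force: [-0.0, -0.3, -0.6]
grip_width: 0.087
pos err cm tool [-16.93   5.93 -10.35] rot deg [-0.8 -1.  -0.9] |TCP goal [0.588 0.147 0.371] now [0.442 0.283 0.429] F [-0.  -0.3 -0.6] T [-0.02 -0.03  0.03] w 87.0 t 1.9333 q [-0.94  0.04  0.29  1.54 -0.    1.58  1.2 ]
```

```bash

python3 -m inch '[[-3.5,0,-2.1,0,0,0,8.7],[-3.5,0,-2.1,0,0,0,8.7],[-3.5,0,-2.1,0,0,0,8.7],[-3.5,0,-2.1,0,0,0,8.7],[-2.9,0,-2.1,0,0,0,8.7],[0,3,0,0,0,-5,8.7],[0,3,0,0,0,-5,8.7],[0,0,0,0,0,-5,8.7],[0,0,0,0,0,-5,8.7],[0,0,0,0,0,0,8.7]]'
python3 -c "
from h import *
goal(.605,-.031,.13,20,.12)
snap('top','top1');snap('scene','scene1')
b=cv2.imread('pics/top1.png')[130:270,160:300];a=cv2.imread('pics/scene1.png')[80:220,220:360]
cv2.imwrite('pics/b1.png',cv2.resize(np.hstack([a,b]),None,fx=2.8,fy=2.8,interpolation=2))"
```

```text
clock: 2.77
tcp_pos: [0.5881, 0.1483, 0.3652]
eef_rot: [-0.531, 0.332, 0.617, -0.476]
ft_force: [0.0, -0.4, -0.0]
grip_width: 0.0872
pos err cm tool [-8.1   4.99 -0.41] rot deg [ 0.2 -3.5 -0.1] |TCP goal [0.605 0.091 0.291] now [0.588 0.148 0.365] F [ 0.  -0.4 -0. ] T [-0.42 -0.11  0.01] w 87.2 t 2.7667 q [-0.53  0.26  0.47  1.48 -0.45  1.51  1.78]
```

View pics/b1.png

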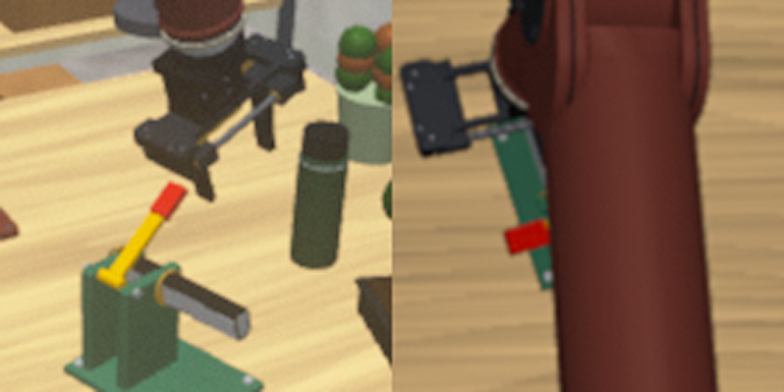

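```bash

python3 -m inch '[[-4,2,-0.2,0,-1.7,0,8.7],[-4,2,-0.2,0,-1.7,0,8.7],[0,2,0,0,0,0,8.7],[0,2,0,0,0,0,8.7],[0,2,0,0,0,0,8.7],[0,0,0,0,0,0,8.7]]'
python3 -c "
from h import *
goal(.605,-.031,.13,20,0)"
```

```text
clock: 3.37
tcp_pos: [0.6022, 0.1209, 0.2494]
eef_rot: [-0.5, 0.32, 0.635, -0.494]
ft_force: [-1.0, 0.3, -0.5]
grip_width: 0.087
pos err cm tool [-1.12  7.15  0.68] rot deg [ 0.3  1.1 -1.4] |TCP goal [0.593 0.131 0.178] now [0.602 0.121 0.249] F [-1.   0.3 -0.5] T [-0.25 -0.07  0.01] w 87.0 t 3.3667 q [-0.48  0.35  0.46  1.61 -0.48  1.33  1.99]
```

```bash

python3 -m inch '[[-0.6,0.3,0.3,0,1,0,8.7],[-0.5,2,0.3,0,0,0,8.7],[0,2,0,0,0,-1,8.7],[0,2,0,0,0,0,8.7],[0,0.8,0,0,0,0,8.7],[0,0,0,0,0,0,8.7]]'
python3 -c "
from h import *
goal(.605,-.031,.13,20,0)
snap('top','top2');snap('scene','scene2')
b=cv2.imread('pics/top2.png')[130:270,160:300];a=cv2.imread('pics/scene2.png')[100:240,220:360]
cv2.imwrite('pics/b2.png',cv2.resize(np.hstack([a,b]),None,fx=2.8,fy=2.8,interpolation=2))"
```

```text
clock: 3.87
tcp_pos: [0.5958, 0.1354, 0.1847]
eef_rot: [-0.505, 0.321, 0.635, -0.488]
ft_force: [-0.2, -0.2, -1.0]
grip_width: 0.0873
pos err cm tool [-0.57  0.52  0.45] rot deg [ 0.6  0.4 -0.9] |TCP goal [0.593 0.131 0.178] now [0.596 0.135 0.185] F [-0.2 -0.2 -1. ] T [-0.36 -0.06  0.01] w 87.3 t 3.8667 q [-0.48  0.39  0.43  1.7  -0.53  1.21  2.02]
```

View pics/b2.png

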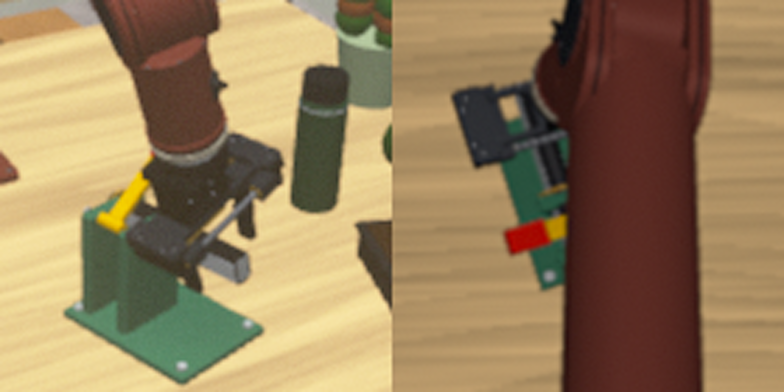

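```bash

python3 -m inch '[[-0.5,0.5,0.4,0,0,-1,8.7],[0,0,0,0,0,0,2],[0,0,0,0,0,0,2],[0,0,0,0,0,0,2],[0,0,0,0,0,0,2],[0,0,0,0,0,0,2],[0,0,0,0,0,0,2],[0,0,0,0,0,0,2],[0,0,0,0,0,0,2]]' 4
python3 -c "
from h import *
goal(.605,-.031,.13,20,0)"
```

```text
clock: 4.72
tcp_pos: [0.5964, 0.1284, 0.1848]
eef_rot: [-0.508, 0.318, 0.64, -0.481]
ft_force: [0.4, -0.2, 0.7]
grip_width: 0.0414
pos err cm tool [0.06 0.75 0.3 ] rot deg [1.2 0.4 0.1] |TCP goal [0.593 0.131 0.178] now [0.596 0.128 0.185] F [ 0.4 -0.2  0.7] T [-0.41 -0.09 -0.02] w 41.4 t 4.7167 q [-0.46  0.39  0.43  1.7  -0.55  1.21  2.05]
```

```bash

python3 -m inch '[[0,0.6,0,0,0,0,2],[0,0,0,0,0,0,2],[0,0,0,0,0,0,2],[0,0,0,0,0,0,2],[0,0,0,0,0,0,2],[0,0,0,0,0,0,2]]' 4
python3 -c "
from h import *
goal(.605,-.031,.13,20,0)"
```

```text
clock: 5.22
tcp_pos: [0.5956, 0.132, 0.179]
eef_rot: [-0.508, 0.317, 0.641, -0.481]
ft_force: [-0.2, 0.5, 1.4]
grip_width: 0.0259
pos err cm tool [-0.08  0.08  0.32] rot deg [1.2 0.5 0.2] |TCP goal [0.593 0.131 0.178] now [0.596 0.132 0.179] F [-0.2  0.5  1.4] T [-0.33  0.06 -0.02] w 25.9 t 5.2167 q [-0.46  0.39  0.43  1.71 -0.55  1.2   2.05]
```

```bash

python3 -m inch '[[0,0,0,0,0,0,2],[0,0,0,0,0,0,2],[0,0,0,0,0,0,2],[-0.53,0.03,0,0,0,-6,2],[-0.53,0.03,0,0,0,-6,2],[-0.53,0.03,0,0,0,-6,2],[0,0,0,0,0,0,2]]' 40
python3 -c "
from h import *
goal(.605,-.031,.13,35,0)"
```

```text
clock: 5.8
tcp_pos: [0.5997, 0.1188, 0.17]
eef_rot: [-0.578, 0.209, 0.684, -0.393]
ft_force: [-2.3, 4.2, 9.0]
grip_width: 0.0236
pos err cm tool [ 0.23 -0.05  0.32] rot deg [1.  1.  3.8] |TCP goal [0.596 0.119 0.172] now [0.6   0.119 0.17 ] F [-2.3  4.2  9. ] T [ 1.3   1.01 -0.15] w 23.6 t 5.8 q [-0.25  0.51  0.37  1.66 -0.82  1.39  2.3 ]
```

```bash

python3 -m inch '[[-0.43,0.03,0,0,0,-6,2],[-0.43,0.03,0,0,0,-6,2],[-0.43,0.03,0,0,0,-6,2],[0,0,0,0,0,0,2]]'
python3 -c "
from h import *
goal(.605,-.031,.13,55,0)"
```

```text
clock: 6.13
tcp_pos: [0.6029, 0.1085, 0.1573]
eef_rot: [-0.636, 0.096, 0.708, -0.292]
ft_force: [-3.3, 4.1, 12.8]
grip_width: 0.0237
pos err cm tool [ 0.16 -0.13  0.32] rot deg [0.7 1.  2.6] |TCP goal [0.6   0.107 0.159] now [0.603 0.108 0.157] F [-3.3  4.1 12.8] T [1.89 1.16 0.21] w 23.7 t 6.1333 q [-0.07  0.67  0.29  1.61 -1.01  1.6   2.45]
```

```bash

python3 -m inch '[[-0.43,-0.05,0,0,0,-6,2],[-0.45,0,0,0,0,-6,2],[0,0,0,0,0,0,2]]'
python3 -c "
from h import *
goal(.605,-.031,.13,70,0)"
```

```text
clock: 6.38
tcp_pos: [0.6047, 0.1039, 0.1472]
eef_rot: [-0.665, 0.019, 0.713, -0.22]
ft_force: [-1.6, 1.9, 14.4]
grip_width: 0.0239
pos err cm tool [-0.03 -0.15  0.36] rot deg [0.5 0.9 0.2] |TCP goal [0.602 0.101 0.147] now [0.605 0.104 0.147] F [-1.6  1.9 14.4] T [1.79 1.22 0.23] w 23.9 t 6.3833 q [ 0.02  0.79  0.23  1.56 -1.11  1.74  2.52]
```

```bash

python3 -m inch '[[-0.5,-0.05,0,0,0,-6,2],[-0.5,0,0,0,0,-6,2],[0,0,0,0,0,0,2]]'
python3 -c "
from h import *
goal(.605,-.031,.13,90,0)
snap('scene','scene3')
cv2.imwrite('pics/b3.png',cv2.resize(cv2.imread('pics/scene3.png')[60:260,200:400],None,fx=2.8,fy=2.8,interpolation=2))"
```

```text
clock: 6.63
tcp_pos: [0.6059, 0.1016, 0.1363]
eef_rot: [-0.686, -0.061, 0.71, -0.145]
ft_force: [0.1, 0.0, 13.1]
grip_width: 0.024
pos err cm tool [-0.64 -0.13  0.42] rot deg [ 0.2  0.9 -7.1] |TCP goal [0.603 0.098 0.13 ] now [0.606 0.102 0.136] F [ 0.1  0.  13.1] T [1.44 1.1  0.25] w 24.0 t 6.6333 q [ 0.09  0.91  0.16  1.51 -1.19  1.87  2.55]
```

View pics/b3.png

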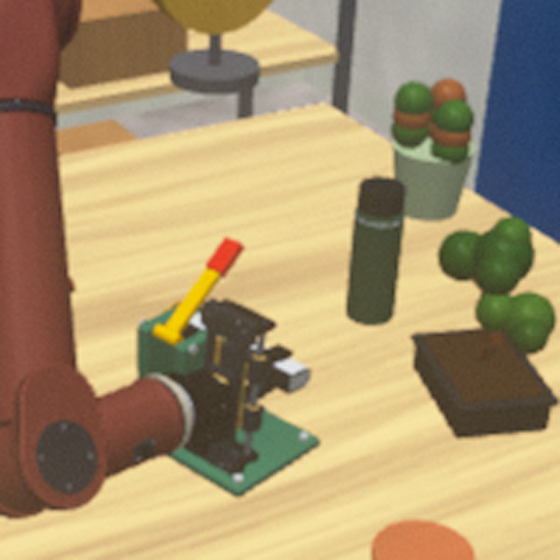

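```bash

python3 -m inch '[[-0.6,-0.05,0,0,0,-6.5,2],[0,0,0,0,0,-1,2],[0,0,0,0,0,0,2]]'
python3 -c "
from h import *
goal(.605,-.031,.13,90,0)"
```

```text
clock: 6.93
tcp_pos: [0.6066, 0.1015, 0.1294]
eef_rot: [-0.695, -0.109, 0.704, -0.099]
ft_force: [-0.5, -2.6, 9.4]
grip_width: 0.0239
pos err cm tool [ 0.07 -0.17  0.48] rot deg [0.1 0.9 0.7] |TCP goal [0.603 0.098 0.13 ] now [0.607 0.102 0.129] F [-0.5 -2.6  9.4] T [0.47 0.43 0.22] w 23.9 t 6.9333 q [ 0.13  0.99  0.11  1.48 -1.24  1.94  2.57]
```

```bash

python3 -m inch '[[0,0,0,0,0,0,8.7],[0,0,0,0,0,0,8.7],[0,0,0,0,0,0,8.7],[0,0,0,0,0,0,8.7],[0,0,0,0,0,0,8.7],[0,-2,0,0,0,0,8.7],[0,-3,0,0,0,0,8.7],[0,-3,0,0,0,0,8.7],[0,-2,0,0,0,0,8.7],[0,0,0,0,0,0,8.7]]'
python3 -c "
from h import *
goal(.605,-.031,.25,0,0.1)"
```

```text
clock: 7.77
tcp_pos: [0.6362, 0.0052, 0.1274]
eef_rot: [-0.695, -0.11, 0.703, -0.102]
ft_force: [0.1, -0.3, -0.1]
grip_width: 0.082
pos err cm tool [27.21 15.27  0.07] rot deg [ 0.4  0.8 90.6] |TCP goal [0.588 0.147 0.401] now [0.636 0.005 0.127] F [ 0.1 -0.3 -0.1] T [-1.16 -0.39  0.01] w 82.0 t 7.7667 q [ 0.25  1.07  0.11  1.3  -1.18  2.05  2.5 ]
```

```bash

python3 -m inch '[[2.3,0,0,0,0,7,6],[2.3,-0.3,0,0,0,7,4],[2.2,-0.6,0,0,0,7,2],[2.1,-0.8,0,0,0,7,0],[2,-1.1,0,0,0,7,0],[1.9,-1.3,0,0,0,7,0],[1.7,-1.5,0,0,0,7,0],[1.5,-1.7,0,0,0,7,0],[1.3,-1.9,0,0,0,7,0],[1,-2,0,0,0,7,0],[0.8,-2.2,0,0,0,7,0],[0,0,0,0,0,0,0]]' 20
python3 -c "
from h import *
goal(.494,.01,.29,0,0)"
```

```text
clock: 8.77
tcp_pos: [0.6344, 0.0031, 0.3793]
eef_rot: [-0.478, 0.361, 0.611, -0.518]
ft_force: [-0.1, 1.0, 0.5]
grip_width: 0.015
pos err cm tool [17.98  7.69 11.48] rot deg [ 0.4 -0.3 12.1] |TCP goal [0.469 0.154 0.341] now [0.634 0.003 0.379] F [-0.1  1.   0.5] T [-0.08 -0.02 -0.08] w 15.0 t 8.7667 q [-0.32  0.33  0.47  1.35 -0.34  1.58  2.  ]
```

```bash

python3 -m inch '[[0,0,0,0,0,6,0],[0,0,0,0,0,6,0],[3,0,2.2,0,0,0,0],[3.4,0,2.3,0,0,0,0],[3.4,0,2.3,0,0,0,0],[3.4,0,2.3,0,0,0,0],[3.4,0,2.3,0,0,0,0],[0,0,0,0,0,0,0]]'
python3 -c "
from h import *
goal(.494,.01,.29,0,0)"
```

```text
clock: 9.43
tcp_pos: [0.4696, 0.1359, 0.3777]
eef_rot: [-0.414, 0.423, 0.574, -0.567]
ft_force: [1.2, 0.9, 1.1]
grip_width: 0.0004
pos err cm tool [ 1.74  3.67 -0.48] rot deg [ 0.9  0.5 -0.3] |TCP goal [0.469 0.154 0.341] now [0.47  0.136 0.378] F [1.2 0.9 1.1] T [ 0.06 -0.08 -0.05] w 0.4 t 9.4333 q [-0.71 -0.06  0.32  1.73  0.02  1.45  1.48]
```

```bash

python3 -m inch '[[1.2,0,-0.5,0,0,0,0],[1,1.6,0,0,0,0,0],[0.2,2,0,0,0,0,0],[0,0,0,0,0,0,0]]'
python3 -c "
from h import *
goal(.494,.0315,.172,0,0)
snap('top','top4');snap('scene','scene4')
b=cv2.imread('pics/top4.png')[130:270,160:300];a=cv2.imread('pics/scene4.png')[90:230,210:350]
cv2.imwrite('pics/b4.png',cv2.resize(np.hstack([a,b]),None,fx=2.8,fy=2.8,interpolation=2))"
```

```text
clock: 9.77
tcp_pos: [0.4648, 0.1663, 0.3421]
eef_rot: [-0.412, 0.42, 0.577, -0.566]
ft_force: [-0.7, 0.3, 0.2]
grip_width: 0.0001
pos err cm tool [ 0.82 11.91  0.12] rot deg [1.1 1.  0. ] |TCP goal [0.463 0.175 0.223] now [0.465 0.166 0.342] F [-0.7  0.3  0.2] T [-0.04  0.1   0.  ] w 0.1 t 9.7667 q [-0.73 -0.03  0.29  1.78  0.01  1.37  1.44]
```

View pics/b4.png

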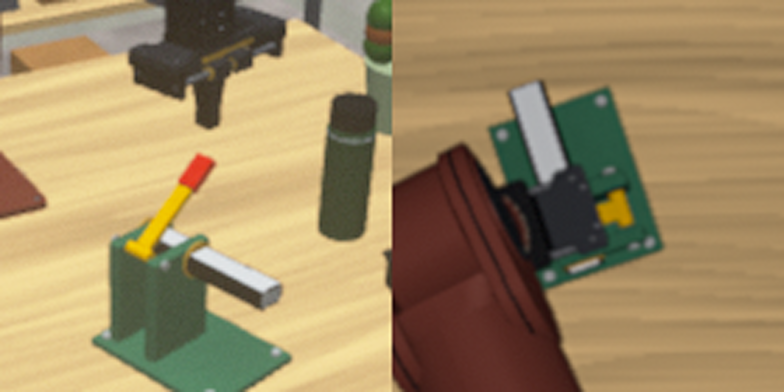

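```bash

python3 -m inch '[[-1.3,0,0,0,0,0,0],[0,2,0,0,0,0,0],[0,1.2,0,0,0,0,0],[0,1,0,0,0,0,0],[0.1,1,0,0,0,0,0],[0,0,0,0,0,0,0]]'
python3 -c "
from h import *
goal(.494,.0315,.172,0,0)"
```

```text
clock: 10.37
tcp_pos: [0.4746, 0.1539, 0.2961]
eef_rot: [-0.412, 0.423, 0.579, -0.562]
ft_force: [-0.2, -0.3, -0.6]
grip_width: 0.0004
pos err cm tool [2.3  7.3  0.67] rot deg [1.6 0.7 0.1] |TCP goal [0.463 0.175 0.223] now [0.475 0.154 0.296] F [-0.2 -0.3 -0.6] T [0.03 0.08 0.  ] w 0.4 t 10.3667 q [-0.71 -0.01  0.31  1.85  0.    1.27  1.48]
```

```bash

python3 -m inch '[[0.3,0.8,0.3,0,0,0,0],[0.4,1,0.3,0,0,0,0],[0.5,1.2,0,0,0,0,0],[0.4,1.2,0,0,0,0,0],[0.3,1.2,0,0,0,0,0],[0,0,0,0,0,0,0]]'
python3 -c "
from h import *
goal(.494,.0315,.172,0,0)"
```

```text
clock: 10.87
tcp_pos: [0.4631, 0.1733, 0.2392]
eef_rot: [-0.412, 0.423, 0.58, -0.562]
ft_force: [-0.8, -0.3, 0.0]
grip_width: 0.0
pos err cm tool [ 0.12  1.62 -0.  ] rot deg [1.7 0.7 0.2] |TCP goal [0.463 0.175 0.223] now [0.463 0.173 0.239] F [-0.8 -0.3  0. ] T [-0.01  0.12  0.01] w 0.0 t 10.8667 q [-0.73  0.03  0.29  1.94 -0.01  1.15  1.44]
```

```bash

python3 -c "
from h import *
snap('top','top5');snap('scene','scene5')
b=cv2.imread('pics/top5.png')[130:270,160:300];a=cv2.imread('pics/scene5.png')[90:230,210:350]
cv2.imwrite('pics/b5.png',cv2.resize(np.hstack([a,b]),None,fx=2.8,fy=2.8,interpolation=2))"
```

```text
(no output)
```

View pics/b5.png

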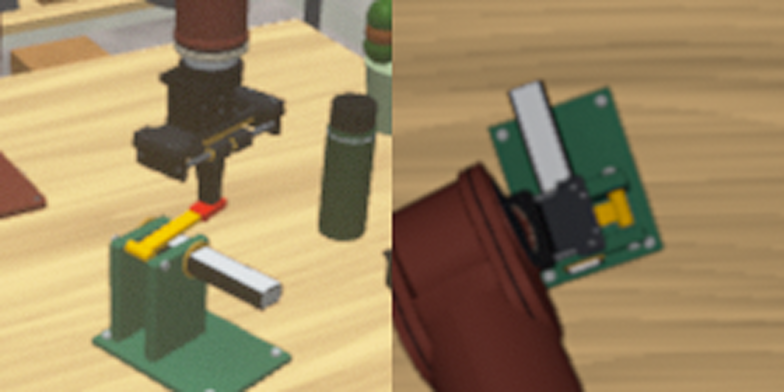

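```bash

python3 -m inch '[[0.1,0.8,0,0,0,0,0],[0,0.8,0,0,0,0,0],[0,0.3,0,0,0,0,0],[0,0.3,0,0,0,0,0],[0,0.2,0,0,0,0,0]]'
python3 -c "
from h import *
goal(.494,.0315,.172,0,0)"
```

```text
clock: 11.38
tcp_pos: [0.4658, 0.1746, 0.223]
eef_rot: [-0.411, 0.423, 0.583, -0.559]
ft_force: [-14.7, -5.3, 26.7]
grip_width: 0.0006
pos err cm tool [ 0.08 -0.01  0.25] rot deg [2.1 0.6 0.4] |TCP goal [0.463 0.175 0.223] now [0.466 0.175 0.223] F [-14.7  -5.3  26.7] T [-1.21  3.26  0.04] w 0.6 t 11.3833 q [-0.73  0.04  0.29  1.96 -0.02  1.1   1.45]
```

```bash

python3 -m inch '[[0,-0.5,0,0,0,0,0],[0,-2,0,0,0,0,0],[0,-4,0,0,0,0,0],[0,-4,0,0,0,0,0],[0,-4,0,0,0,0,0],[4,0,0,0,0,0,0],[4,0,0,0,0,0,0],[4,0,0,0,0,0,0],[4,0,0,0,0,0,0],[0,0,0,0,0,0,0]]'
python3 - <<'E'
from h import *
for n in('top','scene'):
    p,d=snap(n,n+'6');W=world(n,d);h=cv2.cvtColor(p,cv2.COLOR_RGB2HSV);H,S=h[...,0].astype(int),h[...,1]
    roi=(W[...,0]>.4)&(W[...,0]<.6)&(W[...,1]>0)&(W[...,1]<.25)&(W[...,2]>.12)&(W[...,2]<.3)&(S>150)
    for nm,m in(('red',(H<8)|(H>172)),('yel',(H>20)&(H<35))):
        Q=W[m&roi]
        if len(Q)>8: print(n,nm,len(Q),np.median(Q,0).round(4),'y',np.median(Q@EY).round(4),'slope rad',np.polyfit(Q@EY,Q[:,2],1)[0].round(3))
b=cv2.imread('pics/top6.png')[130:270,160:300];a=cv2.imread('pics/scene6.png')[90:230,210:350]
cv2.imwrite('pics/b6.png',cv2.resize(np.hstack([a,b]),None,fx=2.8,fy=2.8,interpolation=2))
E
```

```text
clock: 12.22
tcp_pos: [0.413, 0.3263, 0.379]
eef_rot: [-0.415, 0.427, 0.582, -0.553]
ft_force: [-0.1, 1.1, -0.3]
grip_width: 0.0008
top red 123 [0.463  0.1734 0.1526] y 0.0308 slope rad 0.018
top yel 259 [0.4866 0.0918 0.1501] y -0.0546 slope rad -0.02
scene red 48 [0.4687 0.1749 0.1548] y 0.0321 slope rad -0.031
scene yel 151 [0.4861 0.093  0.1511] y -0.0535 slope rad -0.01
```

View pics/b6.png

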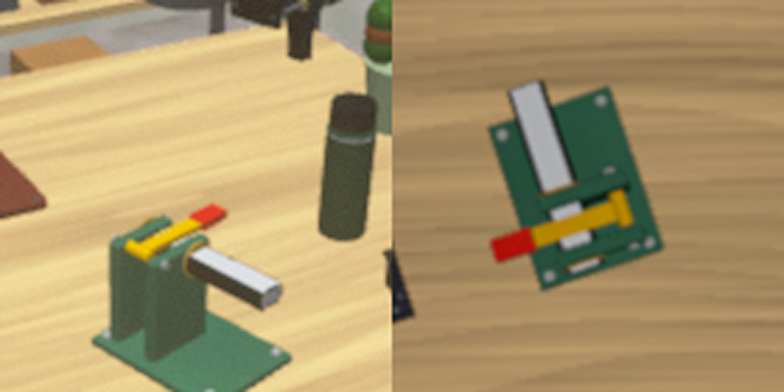

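```bash
python3 -m inch '[[0,0,0,0,0,0,0],[0,0,0,0,0,0,0]]'; python3 -c "
from station import bot
print(bot.close_job())"
```

```text
clock: 12.48
tcp_pos: [0.4172, 0.3185, 0.3786]
eef_rot: [-0.416, 0.43, 0.58, -0.552]
ft_force: [0.2, -0.1, -0.4]
grip_width: 0.0003
the job is handed in; nothing more can be done
None
```

The job is handed in, and my last checks show the lock lever fully home on an upward flat. It took about 12.5 s of the 64 s allowed.

- **Turning the spindle:** the cameras showed one flat about 70° from facing up. A gentle 4 N grip read 25.9 mm, about 3° off square, and a 40 N grip then squared it at about 24 mm. I rolled the gripper round the spindle axis until that flat faced up, with the tool about 0.7° past upright, then released and backed off.
- **Closing the lever:** I pushed the red handle down with the closed fingers. They met a firm stop with the fingertips 153 mm above the table, the height expected for home. The push read about 27 N up and 15 N sideways, more than the 10 to 15 N suggested but well below the limits.
- **Last checks:** with the fingers away, the handle top measured 152.6 mm from the top camera and 154.8 mm from the scene camera. Stopped on the round it would be about 165 mm. The slopes fitted to the lever ranged from −0.03 to +0.02 rad and differ in sign, which is within camera noise. The wrist force was near zero and the arm touched nothing.
- **Bystanders:** I never came near the spool, flask or bonsai and felt no contact with them. I did not re-measure their positions at the end.

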